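# Show three stirrup cups on display blocks by height

### The job

Pick out the three animal-head cups from among the small wares on the nearer silver tray (not those on the back tray) and set each one upright in the middle of its own oak display block: the hound, the shortest cup, on the lowest block, the ram on the middle-height block, and the horse, the tallest cup, on the highest block. Do not tip a cup over, and leave the shaker, the salt jar, the bird and the bar measure standing where they are.

Things in the scene. Friction and masses are not known exactly. Their poses are not given: they have to be found in the camera images.
- hound_cup_foot (a point): loose upright plated cup, 0.24 kg, on near tray (floor 3 mm up), a hound's head with hanging ears (shortest cup, 134 mm tall). Round foot 74 mm across; skirt narrows to 40 mm at 80 mm up. Point: middle of the underside of the foot; z up, muzzle to -x. At 105 mm up the head is 32 mm wide along y, 55 mm along x: grip there from above, TCP 105 mm over this point, fingers closing along y.
- ram_cup_foot (a point): loose upright plated cup, 0.24 kg, on near tray (floor 3 mm up), a ram's head with curled horns (middle cup, 147 mm tall). Round foot 74 mm across; skirt narrows to 40 mm at 80 mm up. Point: middle of the underside of the foot; z up, muzzle to -x. At 105 mm up the head is 39 mm wide along y, 55 mm along x: grip there from above, TCP 105 mm over this point, fingers closing along y.
- horse_cup_foot (a point): loose upright plated cup, 0.24 kg, on near tray (floor 3 mm up), a horse's head with long muzzle, upright ears (tallest cup, 161 mm tall). Round foot 74 mm across; skirt narrows to 40 mm at 80 mm up. Point: middle of the underside of the foot; z up, muzzle to -x. At 105 mm up the head is 36 mm wide along y, 55 mm along x: grip there from above, TCP 105 mm over this point, fingers closing along y.
- low_block: the lowest of three light oak display blocks, each with a square flat top 110 x 110 mm and square to its own x and y; this one is 30 mm high. A thin round grey felt pad, 80 mm in diameter, marks the middle of the top. Fixed to the table. Origin in the middle of its underside at table height, z up: the middle of the top is 30 mm above it.
- middle_block: the middle one of three light oak display blocks, each with a square flat top 110 x 110 mm and square to its own x and y; this one is 55 mm high. A thin round grey felt pad, 80 mm in diameter, marks the middle of the top. Fixed to the table. Origin in the middle of its underside at table height, z up: the middle of the top is 55 mm above it.
- high_block: the highest of three light oak display blocks, each with a square flat top 110 x 110 mm and square to its own x and y; this one is 80 mm high. A thin round grey felt pad, 80 mm in diameter, marks the middle of the top. Fixed to the table. Origin in the middle of its underside at table height, z up: the middle of the top is 80 mm above it.
- shaker: small plated shaker with a domed top and a little handle, 34 x 43 x 62 mm; loose, no cup: it stays where it stands. Origin in the middle of its underside, z up.
- salt_jar: little glass salt jar with a pale cap, 44 mm across, 66 mm tall; loose, no cup: it stays where it stands. Origin in the middle of its underside, z up.
- bird_on_plinth: small dull metal bird on a square plinth, 52 x 77 x 55 mm; loose, no cup: it stays where it stands. Origin in the middle of its underside, z up.
- jigger: pale double-ended bar measure, like an hourglass, 43 mm across, 75 mm tall; loose, no cup: it stays where it stands. Origin in the middle of its underside, z up.
Mind the look-alikes: they are no part of the job. Leave any pink look-alike of the jigger alone.

How it is judged:
At the end, for the whole second after the job is handed in: Hound cup on the lowest, ram on the middle, horse on the highest block: each upright (0.1 rad) and at rest on the top (5 mm in height), middle of the foot within 15 mm horizontally of the middle of the block; shaker, salt jar, bird and jigger upright (0.2 rad), moved under 25 mm (horizontal distance between hound_cup_foot and low_block below 0.015 m and z of hound_cup_foot in the frame of low_block between 0.025 and 0.035 m and angle between each of hound_cup_foot, ram_cup_foot, horse_cup_foot's own z axis and vertical below 0.1 rad and horizontal distance between ram_cup_foot and middle_block below 0.015 m and z of ram_cup_foot in the frame of middle_block between 0.05 and 0.06 m and horizontal distance between horse_cup_foot and high_block below 0.015 m and z of horse_cup_foot in the frame of high_block between 0.075 and 0.085 m and distance of each of shaker, salt_jar, bird_on_plinth, jigger from where it was at the start of the episode below 0.025 m and angle between each of shaker, salt_jar, bird_on_plinth, jigger's own z axis and vertical below 0.2 rad); the robot touches nothing.
It fails at once if the hound cup is tipped over by more than 0.6 rad (angle between hound_cup_foot's own z axis and vertical above 0.6 rad).
It fails at once if the ram cup is tipped over by more than 0.6 rad (angle between ram_cup_foot's own z axis and vertical above 0.6 rad).
It fails at once if the horse cup is tipped over by more than 0.6 rad (angle between horse_cup_foot's own z axis and vertical above 0.6 rad).
It also fails if it takes over 112 s, if anything falls off the work surface, if the arm or the gripper's body presses on something with over 40 N, if the wrist force passes 120 N, or if a joint passes its speed limit or range.

### The arm

A 6-joint arm with a two-finger parallel gripper is mounted at the origin on a cart in front of the work surface, level with it; the furniture and walls round the work are solid. World frame = base frame: x ahead of the robot, y to its left, z up, the work surface at z = 0. Lengths are in m, angles in rad, forces in N, time in s.
With the tool pointing down it reaches from about 0.375 to 0.975 m from the base axis. Payload 3.8 kg.
Tool frame: the origin (TCP) lies between the finger pads, 19 mm behind the fingertips; this is the grasp point; z points along the fingers, y is the line along which they close (so a half turn about z gives the same grasp; the last joint's range is limited). The gripper opens to 85 mm and grips with 20 to 120 N. Pads are 22 mm wide; open, the fingers measure 114 mm over their backs; the gripper's body (76 mm by 85 mm) begins 54 mm behind the grasp point. The pads swing forward as they close: fully open they stand 13 mm farther back than shut.
Start: joints at [-1.146, 0.264, 1.604, -0, 1.274, -0.037], TCP at [0.301, -0.604, 0.25] pointing down, gripper open.
Joint ranges: [-2.63, 2.63], [-0.94, 2.18], [0.31, 2.57], [-1.31, 4.45], [0, 2.66], [-2.55, 2.55]. Speed limits (rad/s): [2.57, 2.57, 3.14, 3.14, 3.14, 3.14].

### API

Orientations are given as a 3x3 rotation matrix whose columns are the frame's x, y, z axes.
In Python, from bench import arm, release, gripper_close, get_image, camera_info, job, spotter gives the robot as it stands. Calls block until the motion is done:
- arm.move_to(position, orientation): joint-space move of the TCP to a pose.
- arm.move_straight(position, attitude=None, v=0.15, max_force=None): straight line of the TCP; attitude=None keeps the orientation; v is the mean speed in m/s. With max_force (N) it stops when the force on the tool has changed by that much, and returns True; else False.
- arm.set_joints(angles): joint-space move.
- release() and gripper_close(newtons=None): open the fingers fully, or close them until they stop; newtons is the grip in N (None keeps the last).
- arm.pause(seconds).
- arm.solve_ik(position, orientation): joint angles nearest the present ones, or None.
- arm.state(): the state.
- get_image(name): name is "scene" or "top" or "wrist"; returns the picture (400x640x3 uint8, blue, green, red); there is no depth.
- camera_info(name): a dict with "mtx" (3x3 intrinsics, pixels), "dist" ([k1, k2, p1, p2, k3] as OpenCV has them; the pictures are not rectified), "rvec" (rotation vector, rad) and "tvec" (3), from world to camera coordinates, as OpenCV has them; the wrist camera has in their place "T_tool_cam" (4x4, takes a point from camera to tool coordinates, whose origin is the TCP and whose axes are the flange's). Camera axes: x right, y down, z forward; pixel columns grow to the right and rows downward; lengths in m; the calibration is good to about 2 mm. A picture is of the moment at which its call begins: read the wrist's pose just before it. camera_info takes no time and is no camera call.
A pose or a line that the arm cannot do raises arm.PlanningError and nothing moves.
- job.sign_off(): hands the job in; it is judged then, once.
Trained networks look in the newest picture that a camera, given by its name, has taken for a name from the list of things; names that differ only in an ending like _2 or _b are one class to them, and where a whole thing is asked for, a point or a joint stands for the part that bears it (a point fixed in the world has none). Each returns a list of dicts, best first, with "p" (0 to 1); they miss things now and then, are a little off and sometimes report something else, mostly with a low value. They report only what shows in the picture. A call takes as long as a camera call. They do not tell look-alikes from the thing itself.
- spotter.silhouettes(camera, thing): "region" (400x640 bool, what is visible of it) and "extent" ([left, top, width, height] in pixels, round what is visible of it).
The state is a dict: "clock": time; "joint_pos": joint angles; "qvel": joint speeds; "joint_efforts": joint torques, N m; "position": TCP position; "tcp_rot": TCP orientation; "wrist_force": force on the tool from outside, world axes, zero at the start; "wrist_torque": the same for the moment, N m; "finger_gap": opening from 0.0 (shut) to 1.0 (fully open); "gripper_force": force on a finger pad.
Only numpy, scipy, OpenCV 4.12 (cv2) and the standard library are available. Lean on these libraries where they do the work, as an engineer would, in place of code of your own. Each camera call takes 0.05 s, during which the arm holds its last target. There are 200 camera calls.

## Working session

There is one attempt and no reset: what is moved stays moved. The work goes in short steps, each a Python script; the robot and the scene stay as the last script left them, time stands still between calls to the robot, and variables do not carry over. Pictures are saved under pics/ and viewed, at most 14 in all, crops included, and the job is handed in when it is done.

```bash
mkdir -p pics; ls; python3 - <<'E'
from bench import *
import cv2,numpy as np
for n in ("scene","top"):
    cv2.imwrite(f"pics/{n}0.png",get_image(n)); 
    c=camera_info(n); R=cv2.Rodrigues(np.array(c["rvec"],float))[0]; print(n,c["mtx"],c["dist"],(-R.T@np.array(c["tvec"]).ravel()).round(3),R[2].round(3))
    for t in ["hound_cup_foot","ram_cup_foot","horse_cup_foot","low_block","middle_block","high_block","shaker","salt_jar","bird_on_plinth","jigger"]:
        print(t,[(round(float(d["p"]),2),list(map(int,d["extent"]))) for d in spotter.silhouettes(n,t)])
print(camera_info("wrist"),arm.state()["clock"])
E
```

```text
pics
scene [[394.79578679   0.         322.1950365 ]
 [  0.         394.79578679 201.52687694]
 [  0.           0.           1.        ]] [-0.05490423  0.          0.          0.          0.        ] [0.194 0.738 0.546] [ 0.383 -0.768 -0.513]
hound_cup_foot [(0.89, [262, 178, 31, 60]), (0.64, [265, 226, 17, 29])]
ram_cup_foot [(0.86, [299, 139, 22, 61])]
horse_cup_foot [(0.59, [195, 204, 43, 79])]
low_block [(0.91, [362, 176, 50, 37])]
middle_block [(0.89, [275, 254, 84, 71])]
high_block [(0.84, [326, 194, 63, 61])]
shaker [(0.67, [266, 227, 18, 26]), (0.66, [361, 175, 46, 32])]
salt_jar [(0.95, [304, 188, 15, 28])]
bird_on_plinth [(0.78, [219, 214, 24, 27])]
jigger [(0.61, [385, 150, 19, 32]), (0.52, [259, 172, 18, 32])]
top [[370.84945289   0.         316.08726318]
 [  0.         370.84945289 195.65707328]
 [  0.           0.           1.        ]] [-0.08916313  0.          0.          0.          0.        ] [ 0.483 -0.025  1.045] [ 0.077  0.005 -0.997]
hound_cup_foot [(0.86, [266, 155, 28, 27])]
ram_cup_foot [(0.73, [332, 150, 27, 25])]
horse_cup_foot [(0.74, [192, 145, 33, 30])]
[... 236 characters left out ...]
th [(0.91, [235, 126, 28, 27])]
jigger [(0.69, [303, 127, 16, 22]), (0.66, [410, 220, 22, 18])]
{'mtx': array([[315.82722697,   0.        , 318.91784261],
       [  0.        , 315.82722697, 201.99083975],
       [  0.        ,   0.        ,   1.        ]]), 'dist': array([-0.05321529,  0.        ,  0.        ,  0.        ,  0.        ]), 'T_tool_cam': array([[ 1.11320635e-03, -9.54394223e-01, -2.98547196e-01,
         7.61659937e-02],
       [ 9.99999308e-01,  1.17569829e-03, -2.97242021e-05,
        -8.49445150e-04],
       [ 3.79370035e-04, -2.98546956e-01,  9.54394872e-01,
        -1.23044189e-01],
       [ 0.00000000e+00,  0.00000000e+00,  0.00000000e+00,
         1.00000000e+00]])} 1.1
```

View pics/scene0.png

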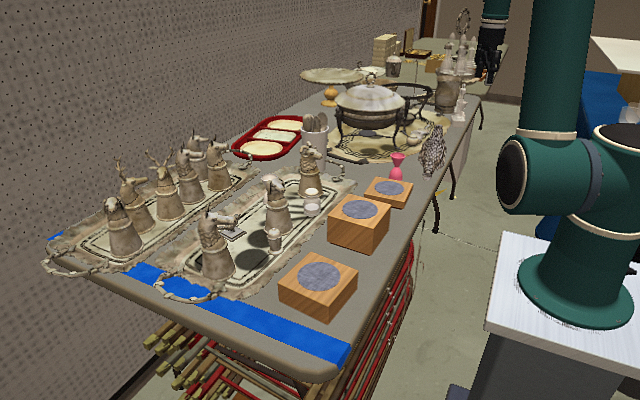

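View pics/top0.png

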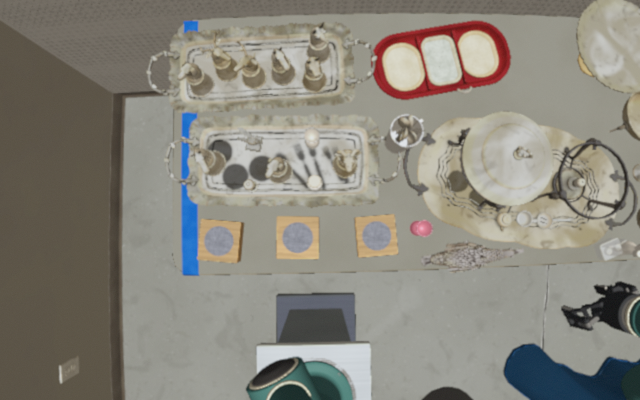

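Near tray: left cup (scene 215,245 / top 208,160), middle (scene 277,208 / top 278,168), right (scene 310,170 / top 345,162). The blocks stand in front, at top 220,241 / 298,238 / 377,235, and the pink jigger look-alike is at 421,228. I'll take an enlarged crop to tell the heads apart, plus a wrist view.

```bash
cat > h.py <<'E'
from bench import *
import cv2,numpy as np
def ray(name,px,st=None):
    """camera origin and world directions for pixels"""
    c=camera_info(name); p=cv2.undistortPoints(np.array(px,float).reshape(-1,1,2),c["mtx"],np.array(c["dist"])).reshape(-1,2)
    d=np.c_[p,np.ones(len(p))]
    if name=="wrist":
        T=np.eye(4);T[:3,:3]=st["tcp_rot"];T[:3,3]=st["position"];T=T@c["T_tool_cam"]
        R,o=T[:3,:3],T[:3,3]
    else:
        R=cv2.Rodrigues(np.array(c["rvec"],float))[0].T;o=-R@np.array(c["tvec"],float).ravel()
    return o,d@R.T
def onplane(name,px,z,st=None):
    o,d=ray(name,px,st); return o+d*((z-o[2])/d[:,2])[:,None]
def proj(name,P,st=None):
    c=camera_info(name);P=np.array(P,float).reshape(-1,3)
    if name=="wrist":
        T=np.eye(4);T[:3,:3]=st["tcp_rot"];T[:3,3]=st["position"];T=np.linalg.inv(T@c["T_tool_cam"])
        r=cv2.Rodrigues(T[:3,:3])[0];t=T[:3,3]
    else: r,t=np.array(c["rvec"],float),np.array(c["tvec"],float)
    return cv2.projectPoints(P,r,t,c["mtx"],np.array(c["dist"]))[0].reshape(-1,2)
def down(yaw):
    """tool pointing down, closing axis y at world yaw (rad) """
    c,s=np.cos(yaw),np.sin(yaw); y=np.array([c,s,0]);z=np.array([0,0,-1.]);return np.c_[np.cross(y,z),y,z]
E
python3 - <<'E'
from h import *
a=cv2.imread("pics/scene0.png")[130:290,185:345];b=cv2.imread("pics/top0.png")[105:265,180:420]
cv2.imwrite("pics/c1.png",cv2.resize(a,(600,600),interpolation=cv2.INTER_CUBIC));
print(arm.state()["tcp_rot"].round(2))
# felt pads in the top view, for the blocks
m=cv2.imread("pics/top0.png")
for n,h,c in (("left",.055,(220,241)),("mid",.08,(298,238)),("right",.03,(377,235))):
    print(n,onplane("top",[c],h).round(3))
print(onplane("top",[(208,160),(278,168),(345,162)],.1).round(3))
E
```

```text
[[ 0.9   0.45  0.  ]
 [ 0.45 -0.9  -0.  ]
 [ 0.    0.   -1.  ]]
left [[0.445 0.24  0.055]]
mid [[0.449 0.03  0.08 ]]
right [[ 0.451 -0.183  0.03 ]]
[[ 0.657  0.259  0.1  ]
 [ 0.631  0.076  0.1  ]
 [ 0.642 -0.097  0.1  ]]
```

View pics/c1.png

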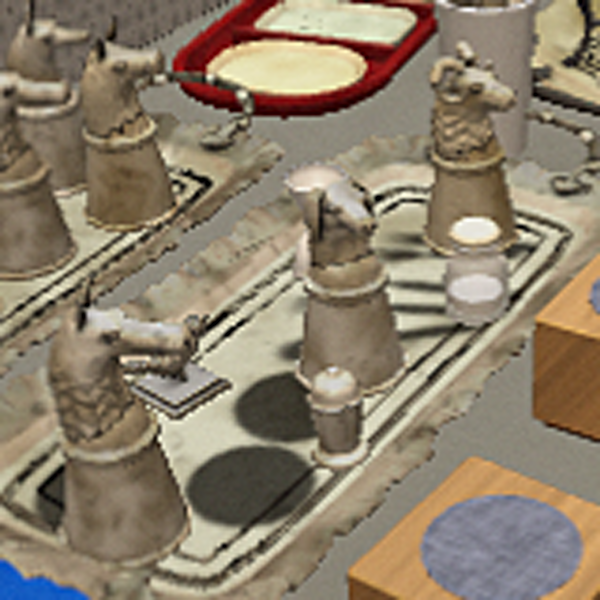

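Near-tray cups are now clear. At crop (110,400), the left cup is the horse: tall, long muzzle, upright ears. At crop (345,290), the middle cup is the hound: hanging ears, short. At crop (470,150), the right cup is the ram: curled horns. The cups at upper left are on the back tray, so I'll leave them. Next, wrist views from above.

```bash
python3 - <<'E'
from h import *
import pickle
s=arm.state();p=s["position"]
arm.move_straight([p[0],p[1],.38])
out=[]
for i,y in enumerate((-.08,.09,.24)):
    arm.move_to([.55,y,.36],down(-np.pi/2)); arm.pause(.3)
    st=arm.state(); im=get_image("wrist"); cv2.imwrite(f"pics/w{i}.png",im)
    r={t:spotter.silhouettes("wrist",t+"_cup_foot") for t in("hound","ram","horse")}
    r.update({t:spotter.silhouettes("wrist",t+"_block") for t in("low","middle","high")})
    out.append((st,im,r)); print(st["clock"],st["position"].round(3),st["joint_pos"].round(2))
    for t in r: print(t,[(round(float(d["p"]),2),list(map(int,d["extent"]))) for d in r[t]])
pickle.dump(out,open("w.pkl","wb"))
E
```

```text
4.5 [ 0.55 -0.08  0.36] [-0.19 -0.01  1.71 -0.    1.44  1.38]
hound [(0.65, [151, 72, 79, 56])]
ram [(0.91, [310, 56, 58, 59])]
horse [(0.57, [0, 56, 101, 62])]
low [(0.83, [346, 184, 72, 72])]
middle [(0.7, [66, 182, 90, 84])]
high [(0.74, [196, 182, 87, 89])]
5.8667 [0.55  0.089 0.36 ] [ 0.12 -0.01  1.71 -0.    1.44  1.69]
hound [(0.68, [299, 70, 48, 55])]
ram [(0.93, [426, 59, 103, 59]), (0.67, [177, 185, 83, 84])]
horse [(0.83, [117, 49, 100, 65])]
low [(0.97, [450, 187, 75, 68])]
middle [(0.79, [176, 185, 82, 84])]
high [(0.79, [317, 183, 87, 88])]
7.1667 [0.55  0.239 0.36 ] [ 0.37  0.07  1.62 -0.    1.44  1.94]
hound [(0.73, [402, 71, 77, 55])]
ram [(0.82, [526, 65, 113, 55])]
horse [(0.65, [268, 46, 54, 65])]
low [(0.59, [535, 183, 82, 71])]
middle [(0.71, [276, 183, 83, 83])]
high [(0.58, [411, 183, 101, 85]), (0.41, [275, 182, 80, 84])]
```

```bash
python3 - <<'E'
from h import *
# one row: each cup enlarged from its overhead view
a=[cv2.imread(f"pics/w{i}.png")[30:150,c-65:c+65] for i,c in((2,295),(1,322),(0,340))]
cv2.imwrite("pics/heads.png",cv2.resize(np.hstack(a),(796,246),interpolation=cv2.INTER_CUBIC))
E
```

```text
(no output)
```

View pics/w1.png

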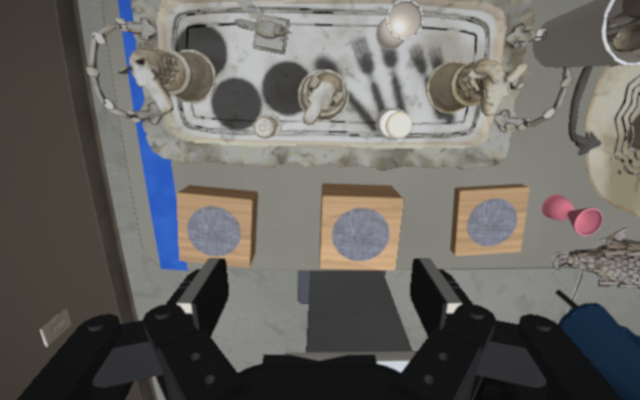

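View pics/heads.png

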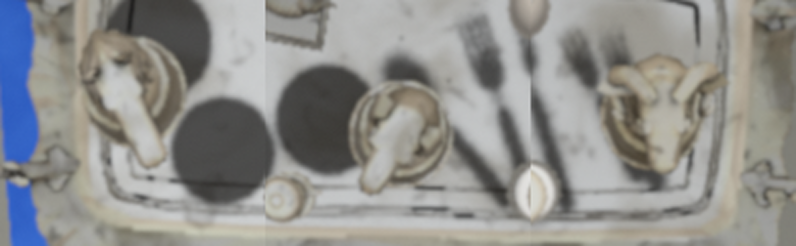

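Picture check: in w1 the horse is at (165,78) with its muzzle down-right, the hound at (322,95) with muzzle down-left, and the ram at (465,88) with muzzle down. The blocks sit at (215,231), (361,234) and (492,222). Next I'll fit a simple cup model (frustum plus head box) to the silhouettes in all views, and the felt pads for the blocks.

```bash
cat > fit.py <<'E'
from h import *
import pickle
from scipy.optimize import minimize
W=pickle.load(open("w.pkl","rb"))
A=np.linspace(0,2*np.pi,40,endpoint=False);C=np.c_[np.cos(A),np.sin(A)]
def model(p,w,H,z0):
    x,y,yaw,a,b=p; R=np.array([[np.cos(yaw),-np.sin(yaw)],[np.sin(yaw),np.cos(yaw)]])
    fr=np.vstack([np.c_[C*r,np.full(40,z)] for r,z in((.037,0),(.037,.004),(.02,.08))])
    hd=np.array([[i,j*w/2,z] for i in(-a,b) for j in(-1,1) for z in(.085,H-.025)])
    hd=np.vstack([hd,[[.015,j*w/2,H] for j in(-1,1)]])
    o=[]
    for P in(fr,hd): P=P.copy();P[:,:2]=P[:,:2]@R.T+[x,y];P[:,2]+=z0;o.append(P)
    return o
def render(cam,parts,st):
    m=np.zeros((400,640),np.uint8)
    for P in parts: cv2.fillConvexPoly(m,cv2.convexHull((proj(cam,P,st)*16).round().astype(np.int32)),1,shift=4)
    return m>0
E
cat > run1.py <<'E'
from fit import *
ims={n:get_image(n) for n in("scene","top")}
spec=dict(horse=(.036,.161,[.652,.27,.4,.05,.025]),hound=(.032,.134,[.635,.08,-.4,.04,.025]),ram=(.039,.147,[.64,-.1,0,.04,.025]))
res={}
for n,(w,H,g) in spec.items():
    V=[]
    for cam in("scene","top"):
        V+=[(cam,None,spotter.silhouettes(cam,n+"_cup_foot"))]
    V+=[("wrist",s,r[n]) for s,_,r in W]
    # keep the detection that best matches the rough guess
    V=[(c,s,max((d["region"] for d in L),key=lambda q:(q&render(c,model(g,w,H,.003),s)).sum())) for c,s,L in V if L]
    def iou(p): 
        q=[]
        for c,s,m in V:
            k=render(c,model(p,w,H,.003),s);q.append((k&m).sum()/(k|m).sum())
        return np.array(q)
    best=None
    for dy in(-.35,0,.35):
        p0=np.array(g)+[0,0,dy,0,0]
        sx=np.vstack([p0]+[p0+d for d in np.diag([.01,.01,.25,.012,.008])])
        r=minimize(lambda p:-np.median(iou(p))-iou(p).mean(),p0,method="Nelder-Mead",options=dict(initial_simplex=sx,xatol=1e-4,fatol=1e-4,maxiter=250))
        print(n,r.x.round(4),round(r.fun,3),iou(r.x).round(2))
        if best is None or r.fun<best.fun: best=r
    res[n]=best.x
# felt pads: dark bluish grey blob near the block guess, in the wrist views and top
pads={}
for n,h,g in(("middle",.055,(.445,.24)),("high",.08,(.449,.03)),("low",.03,(.451,-.183))):
    for cam,s,im in [("top",None,ims["top"])]+[("wrist",a,b) for a,b,_ in W]:
        P=np.c_[C*.05+g,np.full(40,h)];m=np.zeros((400,640),np.uint8);cv2.fillConvexPoly(m,proj(cam,P,s).round().astype(np.int32),1)
        k=((im[...,0].astype(int)>=im[...,2]-2)&(m>0)).astype(np.uint8)
        k=cv2.morphologyEx(k,cv2.MORPH_OPEN,np.ones((5,5)));c,_=cv2.findContours(k,0,2)
        if not c: continue
        c=cv2.convexHull(max(c,key=cv2.contourArea));q=onplane(cam,c.reshape(-1,2),h,s)[:,:2]
        (x,y),rr=cv2.minEnclosingCircle(q.astype(np.float32)); e=onplane(cam,[cv2.fitEllipse(c)[0]],h,s)[0,:2]
        print(n,cam,e.round(4),np.round((x,y,rr),4)); pads.setdefault(n,[]).append(e)
pickle.dump((res,pads,spec),open("res.pkl","wb"))
st,im,_=W[1];im=im.copy();big=cv2.resize(im,None,fx=2,fy=2)
out=[]
for i,n in((2,"horse"),(1,"hound"),(0,"ram")):
    st,im,_=W[i];w,H,_=spec[n];b=cv2.resize(im,None,fx=4,fy=4,interpolation=cv2.INTER_CUBIC)
    for P in model(res[n],w,H,.003):
        for Q in ([P[:40],P[80:]] if len(P)>20 else [P]): cv2.polylines(b,[((cv2.convexHull(proj("wrist",Q,st).astype(np.float32))*4+2).astype(np.int32))],True,(0,0,255),1)
    u=proj("wrist",[[*res[n][:2],.08]],st)[0].astype(int)*4
    out.append(b[max(0,u[1]-220):max(0,u[1]-220)+400,u[0]-200:u[0]+200])
cv2.imwrite("pics/ov.png",cv2.resize(np.hstack(out),(798,266)))
b=[]
for n in res:
    big=cv2.resize(ims["scene"],None,fx=4,fy=4,interpolation=cv2.INTER_CUBIC);w,H,_=spec[n]
    for P in model(res[n],w,H,.003):
        for Q in ([P[:40],P[80:]] if len(P)>20 else [P]): cv2.polylines(big,[((cv2.convexHull(proj("scene",Q).astype(np.float32))*4+2).astype(np.int32))],True,(0,0,255),1)
    u=proj("scene",[[*res[n][:2],.08]])[0].astype(int)*4;b.append(big[u[1]-200:u[1]+200,u[0]-200:u[0]+200])
cv2.imwrite("pics/ov2.png",cv2.resize(np.hstack(b),(798,266)))
E
python3 run1.py
```

```text
Traceback (most recent call last):
  File "run1.py", line 21, in <module>
    r=minimize(lambda p:-np.median(iou(p))-iou(p).mean(),p0,method="Nelder-Mead",options=dict(initial_simplex=sx,xatol=1e-4,fatol=1e-4,maxiter=250))
  File "run1.py", line 21, in <lambda>
    r=minimize(lambda p:-np.median(iou(p))-iou(p).mean(),p0,method="Nelder-Mead",options=dict(initial_simplex=sx,xatol=1e-4,fatol=1e-4,maxiter=250))
                                   ~~~^^^
  File "run1.py", line 15, in iou
    k=render(c,model(p,w,H,.003),s);q.append((k&m).sum()/(k|m).sum())
  File "fit.py", line 16, in render
    for P in parts: cv2.fillConvexPoly(m,cv2.convexHull((proj(cam,P,st)*16).round().astype(np.int32)),1,shift=4)
                                                         ~~~~^^^^^^^^^^
  File "h.py", line 16, in proj
    c=camera_info(name);P=np.array(P,float).reshape(-1,3)
ValueError: time passes only in moves, steps and waits
```

```bash
sed -i '2a import functools\ncamera_info=functools.lru_cache(camera_info)' h.py; time python3 run1.py
```

```text
horse [0.6638 0.2737 0.3743 0.0067 0.0191] -1.404 [0.77 0.   0.83 0.72 0.82]
horse [0.6647 0.2718 0.8113 0.0327 0.0145] -1.37 [0.69 0.   0.85 0.75 0.82]
horse [0.6665 0.2727 1.6026 0.0052 0.0168] -1.438 [0.81 0.   0.82 0.71 0.83]
hound [ 0.6369  0.0844 -0.5683  0.0279  0.0179] -1.749 [0.77 0.91 0.86 0.89 0.89]
hound [ 0.6377  0.0847 -0.2633  0.023   0.0128] -1.732 [0.77 0.93 0.87 0.89 0.84]
hound [0.6366 0.0847 0.2152 0.0204 0.0205] -1.734 [0.77 0.92 0.87 0.89 0.85]
ram [ 0.6514 -0.1021 -0.0642  0.0241  0.0202] -1.731 [0.74 0.89 0.88 0.84 0.88]
ram [ 0.651  -0.1016  0.227   0.0198  0.0218] -1.691 [0.75 0.88 0.86 0.8  0.86]
ram [ 0.6514 -0.1018  0.674   0.02    0.0183] -1.695 [0.73 0.87 0.87 0.81 0.87]
middle top [0.4463 0.2448] [0.4465 0.2448 0.0381]
middle wrist [0.4474 0.2444] [0.4464 0.2449 0.0388]
middle wrist [0.4476 0.2448] [0.4467 0.245  0.0388]
middle wrist [0.4478 0.2451] [0.4468 0.2451 0.0387]
high top [0.4517 0.032 ] [0.4515 0.032  0.0378]
high wrist [0.4533 0.032 ] [0.4523 0.0322 0.0387]
high wrist [0.4534 0.0323] [0.4525 0.0321 0.0388]
high wrist [0.4536 0.0327] [0.4526 0.0324 0.0388]
low top [ 0.4495 -0.1811] [ 0.4494 -0.1811  0.038 ]
low wrist [ 0.4511 -0.1806] [ 0.45   -0.1807  0.0387]
low wrist [ 0.4513 -0.1802] [ 0.4504 -0.1804  0.0387]
low wrist [ 0.4514 -0.1797] [ 0.4508 -0.18    0.0388]
real	0m14.122s
user	0m11.366s
sys	0m0.328s
```

View pics/ov.png

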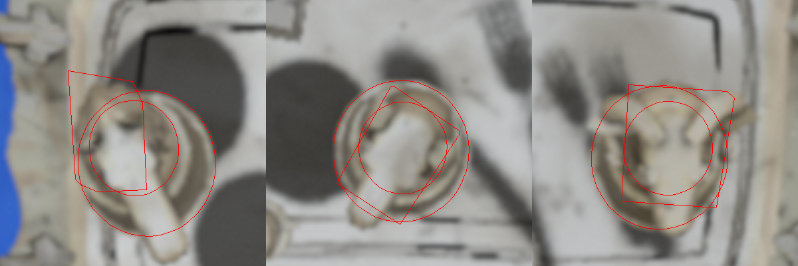

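View pics/ov2.png

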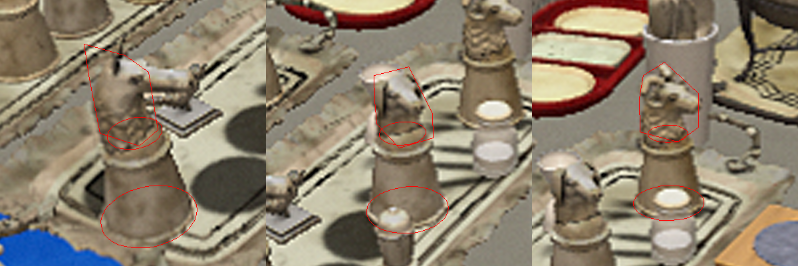

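Foot circles match the rims in both overlays; the head boxes don't fix yaw. I'll compute yaw from the foot axis to the muzzle tip (ov pixels: horse ~(168,252), hound ~(360,216), ram ~(662,226)), and also from the nape end.

```bash
python3 - <<'E'
from fit import *
res,pads,spec=pickle.load(open("res.pkl","rb"))
tips=dict(horse=(2,0,[(168,252,.12),(165,252,.135),(118,130,.15)]),hound=(1,1,[(360,216,.105),(360,216,.12),(412,120,.13)]),ram=(0,2,[(662,226,.11),(662,226,.125),(668,120,.145)]))
for n,(i,k,T) in tips.items():
    st=W[i][0];f=res[n][:2];u=proj("wrist",[[*f,.08]],st)[0].astype(int)*4
    for x,y,z in T:
        px=((x/.665-400*k)+u[0]-200, y/.665+max(0,u[1]-220)); px=np.array(px)/4
        P=onplane("wrist",[px],z,st)[0,:2]; d=P-f; print(n,z,px.round(1),P.round(3),(d*1000).round(0),"yaw",np.arctan2(-d[1],-d[0]).round(2))
# overlay: candidates drawn as muzzle axis
E
```

```text
horse 0.12 [304.2 107.7] [0.622 0.256] [-45. -17.] yaw 0.36
horse 0.135 [303.  107.7] [0.622 0.256] [-45. -16.] yaw 0.35
horse 0.15 [285.4  61.9] [0.666 0.272] [-1. -0.] yaw 0.42
hound 0.105 [307.3 120.2] [0.607 0.103] [-29.  18.] yaw -0.56
hound 0.12 [307.3 120.2] [0.608 0.102] [-29.  18.] yaw -0.56
hound 0.13 [326.9  84.1] [0.646 0.081] [ 9. -4.] yaw 2.77
ram 0.11 [335.9 111. ] [ 0.618 -0.099] [-34.   3.] yaw -0.09
ram 0.125 [335.9 111. ] [ 0.618 -0.098] [-33.   4.] yaw -0.11
ram 0.145 [338.1  71.1] [ 0.657 -0.099] [6. 3.] yaw -2.65
```

Yaws: horse ≈ 0.36, hound ≈ -0.52, ram ≈ -0.04 (the horn-tip line agrees). I'll start with the horse, gripping 4 mm above the suggested height because the gripper body would come within 2 mm of the ears. I'll also check that the ram's horn span is centred.

```bash
cat > pp.py <<'E'
from fit import *
res,pads,spec=pickle.load(open("res.pkl","rb"))
YAW=dict(horse=.36,hound=-.52,ram=-.04);BLK=dict(horse=("high",.08),ram=("middle",.055),hound=("low",.03));UP=.29
def S(t): s=arm.state();print(t,"t",round(s["clock"],1),s["position"].round(4),"F",s["wrist_force"].round(1),"gap",round(s["finger_gap"],3),"pad",np.round(s["gripper_force"],1))
def pick(n,h):
    x,y=res[n][:2];R=down(YAW[n]-np.pi/2)
    arm.move_to([x,y,UP],R); S("over")
    hit=arm.move_straight([x,y,.003+h],v=.08,max_force=12); S(f"down hit={hit}")
    if hit: arm.move_straight([x,y,UP]); return False
    gripper_close(50); arm.pause(.3); S("closed")
    arm.move_straight([x,y,UP],v=.12); S("lifted")
    return True
def place(n,h):
    b,t=BLK[n];x,y=np.mean(pads[b],0);R=down(-np.pi/2)
    arm.move_straight([x,y,UP],R,v=.15); arm.pause(.2)
    arm.move_straight([x,y,t+h+.012],v=.1); arm.pause(.2)
    hit=arm.move_straight([x,y,t+h-.004],v=.02,max_force=5); S(f"placed hit={hit}")
    release(); arm.pause(.3); arm.move_straight([x,y,UP],v=.12); S("away")
E
python3 - <<'E'
from pp import *
st=W[0][0];u=proj("wrist",[[*res["ram"][:2],.08]],st)[0].astype(int)*4
for x,y in((603,105),(752,112)):
    px=np.array((x/.665-800+u[0]-200,y/.665+max(0,u[1]-220)))/4;print(onplane("wrist",[px],.135,st).round(3),res["ram"][:2])
if pick("horse",.109): cv2.imwrite("pics/p1.png",get_image("scene"))
E
```

```text
[[ 0.664 -0.074  0.135]] [ 0.65141781 -0.10213857]
[[ 0.661 -0.132  0.135]] [ 0.65141781 -0.10213857]
over t 8.7 [0.666  0.2726 0.2895] F [-0.1  0.7  0.7] gap 0.996 pad 0.0
down hit=False t 11.1 [0.6668 0.2728 0.1125] F [-0.6  1.1 -1. ] gap 0.997 pad 0.0
closed t 11.9 [0.6668 0.273  0.1125] F [-0.8  0.9  3.9] gap 0.415 pad 50.3
lifted t 13.6 [0.6661 0.2726 0.2885] F [ 0.1  0.1 -1.8] gap 0.413 pad 49.6
```

Gap is 35 mm with a 2.4 N load change, so the horse is held. Placing it, then picking the hound.

```bash
python3 - <<'E'
from pp import *
place("horse",.109)
if pick("hound",.105): place("hound",.105)
cv2.imwrite("pics/p2.png",get_image("scene"))
E
```

```text
placed hit=True t 17.9 [0.453  0.0324 0.1892] F [-1.1  0.5  4.8] gap 0.416 pad 50.8
away t 19.8 [0.4524 0.0323 0.289 ] F [ 0.6  0.4 -0.4] gap 0.996 pad 0.0
over t 20.6 [0.6358 0.0842 0.2886] F [ 0.2 -0.8  0.2] gap 1.004 pad 0.0
down hit=False t 23.0 [0.6372 0.0844 0.1085] F [0.  0.4 1.1] gap 1.0 pad 0.0
closed t 23.8 [0.637  0.0843 0.1084] F [-2.2 -1.2  5.2] gap 0.399 pad 49.8
lifted t 25.5 [0.6364 0.0843 0.2887] F [-0.2 -0.2 -2.1] gap 0.399 pad 49.1
placed hit=True t 30.4 [ 0.4507 -0.1805  0.1352] F [-1.6 -0.4  4.8] gap 0.399 pad 50.1
away t 32.7 [ 0.4503 -0.1801  0.2889] F [-1.1  0.8  0. ] gap 1.003 pad 0.0
```

View pics/p2.png

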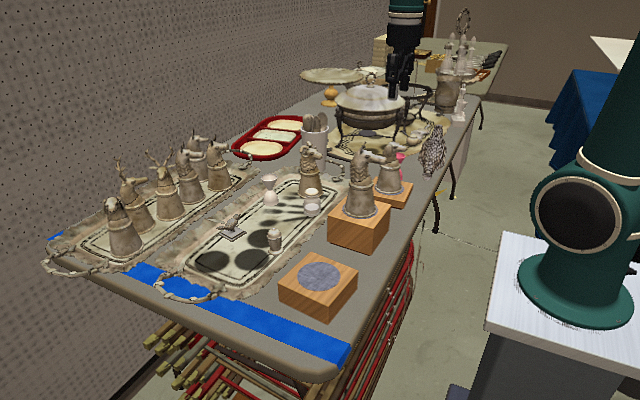

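The horse stands on the high block (360,185) and the hound on the low one (390,170), both upright; the other wares haven't moved. Next is the ram, routed around the horse.

```bash
python3 - <<'E'
from pp import *
if pick("ram",.105):
    arm.move_straight([.64,.2,UP],down(-np.pi/2),v=.15); place("ram",.105)
arm.move_to([.55,.09,.36],down(-np.pi/2)); arm.pause(.3)
st=arm.state();im=get_image("wrist");cv2.imwrite("pics/p3.png",im)
from scipy.optimize import minimize
V={n:[("wrist",st,spotter.silhouettes("wrist",n+"_cup_foot"))] for n in BLK}
get_image("top")
for n in BLK: V[n].append(("top",None,spotter.silhouettes("top",n+"_cup_foot")))
sc=get_image("scene")
for n in BLK: V[n].append(("scene",None,spotter.silhouettes("scene",n+"_cup_foot")))
tile=[]
for n,(b,t) in BLK.items():
    w,H,_=spec[n];f=np.mean(pads[b],0);g=np.r_[f,0,.035,.025]
    V[n]=[(c,s,max((d["region"] for d in L),key=lambda q:(q&render(c,model(g,w,H,t),s)).sum())) for c,s,L in V[n] if L]
    def iou(p): return np.array([(lambda k:(k&m).sum()/(k|m).sum())(render(c,model(p,w,H,t),s)) for c,s,m in V[n]])
    r=minimize(lambda p:-iou(p).mean(),g,method="Nelder-Mead",options=dict(initial_simplex=np.vstack([g]+[g+d for d in np.diag([.01,.01,.25,.012,.008])]),maxiter=250))
    print(n,((r.x[:2]-f)*1000).round(1),"mm off",iou(r.x).round(2))
    for (img,cam,s) in ((im,"wrist",st),(sc,"scene",None)):
        big=cv2.resize(img,None,fx=3,fy=3,interpolation=cv2.INTER_CUBIC)
        Q=np.c_[C*.037+f,np.full(40,t)];cv2.polylines(big,[(proj(cam,Q,s)*3+1).astype(np.int32)],True,(0,0,255),1)
        u=(proj(cam,[[*f,t+.05]],s)[0]*3).astype(int);x=max(0,u[0]-130);y=max(0,u[1]-150);tile.append(cv2.resize(big[y:y+300,x:x+260],(260,300)))
cv2.imwrite("pics/ov3.png",np.vstack([np.hstack(tile[0::2]),np.hstack(tile[1::2])]))
S("end")
E
```

```text
over t 33.6 [ 0.6505 -0.1025  0.2894] F [-1.  -0.3  0.4] gap 1.0 pad 0.0
down hit=False t 36.0 [ 0.6517 -0.1022  0.1085] F [ 0.4 -0.7 -0.2] gap 1.001 pad 0.0
closed t 36.8 [ 0.652  -0.1021  0.1086] F [1.4 0.7 3.3] gap 0.473 pad 50.9
lifted t 38.5 [ 0.6509 -0.102   0.2887] F [-0.1  0.1 -2.8] gap 0.473 pad 50.4
placed hit=True t 44.5 [0.4475 0.2448 0.1604] F [ 0.6 -0.7  4.7] gap 0.47 pad 51.3
away t 46.5 [0.4467 0.2445 0.2889] F [ 0.6 -0.3 -1.4] gap 1.0 pad 0.0
horse [-1.5  0.1] mm off [0.81 0.85 0.79]
ram [-1.8  0.6] mm off [0.85 0.88 0.84]
hound [ 0.5 -0.4] mm off [0.87 0.87 0.79]
end t 48.2 [0.55   0.0899 0.36  ] F [-0.4 -0.1  0.2] gap 1.0 pad 0.0
```

View pics/ov3.png

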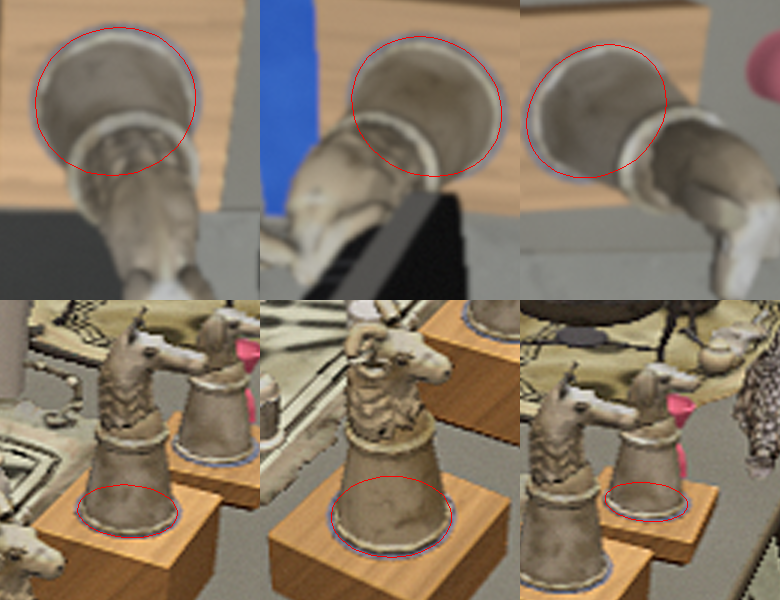

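View pics/p3.png

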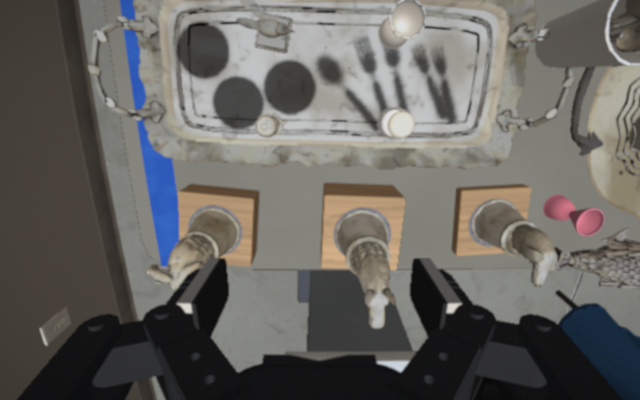

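All three cups stand upright and centred on their felt pads at (215,231), (361,234) and (497,223), within about 2 mm. The bird, jigger, shaker and salt jar are at their original pixels, and the arm is clear of everything.

```bash
python3 -c "
from bench import job
print(job.sign_off())"
```

```text
the job is handed in; nothing more can be done
None
```

The job is handed in: the hound is on the low block, the ram on the middle and the horse on the high, each upright and within about 2 mm of centre by my camera measurement, with the shaker, salt jar, bird and bar measure left standing where they were.

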